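# Index the bath-bomb mould carousel and tamp the blue mould

## Robot

A 6-joint arm with a two-finger parallel gripper is mounted at the origin on the work surface. World frame = base frame: x ahead of the robot, y to its left, z up, the work surface at z = 0. Lengths are in m, angles in rad, forces in N, time in s.
With the tool pointing down it reaches from about 0.35 to 0.775 m from the base axis. Payload 5.5 kg.
Tool frame: the origin (TCP) lies at the very end of the fingers, on their centre line; the grasp point (between the pads) lies 19 mm behind it; y points along the fingers, z is the direction in which the jaws open and shut, and the axes are right-handed (so a half turn about y gives the same grasp; the last joint's range is limited). The gripper opens to 85 mm and grips with 20 to 120 N. Pads are 22 mm wide; open, the fingers measure 114 mm over their backs; the gripper's body (76 mm by 85 mm) begins 54 mm behind the grasp point. The pads swing forward as they close: fully open they stand 13 mm farther back than shut.
Start: joints at [0.969, 0.313, 0.046, 1.304, 0, 1.431], TCP at [0.256, 0.515, 0.231] pointing down, gripper open.
Joint ranges: [-2.76, 2.76], [-0.86, 1.69], [-1.03, 1.26], [-2.2, 2.34], [-1.47, 1.5], [-3.14, 3.14]. Speed limits (rad/s): [2.57, 2.57, 3.14, 3.14, 3.14, 3.14].

## Interface

Orientations are given as a unit quaternion [w, x, y, z].
In Python, from workcell import env gives the robot as it stands.
- The arm moves only by the shell command python3 -m inch 'ROWS' [OPENING] [FORCE]. ROWS is JSON, a list that holds one entry, the list of rows, each a list of 4 numbers: the shift along the tool's x, y, z in mm, then the turn about the tool's y in degrees. In form: [[[tx, ty, tz, spin], ...]]. A call has 1 to 10 rows; each row is the pose to reach, as a shift and turn from the pose commanded when the call began, along the tool's axes at that moment; what a row does not reach only later rows make up. A row lasts 1/10 s, in which the tool goes at most 50 mm and 8.59 degrees, less where a joint would pass 70% of its speed; a pose out of reach is approached as far as the arm can. A call with a gripper value outside its range is refused whole. OPENING is the finger opening in mm, from 0 to 85.4, set as the call begins (- or left out, the last holds). The fingers move at their own pace and stop on an object; FORCE is the grip in N (left out, the last holds). Time passes only in rows, so rows that repeat a pose let the fingers close. It gives the time, the measured TCP pose, the force and the opening at its end, in the units of the state.
- env.get_state(): the state, without advancing time (a new reading comes with each control period).
- env.read_camera(name): name is "side" or "top"; returns the picture (480x640x3 uint8, blue, green, red); there is no depth.
- env.camera_model(name): a dict with "fx", "fy", "cx", "cy" (pixels), "R" (3x3) and "t" (3): a world point X has camera coordinates R X + t. Camera axes: x right, y down, z forward; pixel columns grow to the right and rows downward; lengths in m; the calibration is good to about 2 mm. A picture is of the moment at which its call begins. camera_model takes no time and is no camera call.
- env.hand_in(): hands the job in, once; it reports no verdict.
The state is a dict: "clock": time; "joint_pos": joint angles; "qvel": joint speeds; "tau": joint torques, N m; "tcp_pos": TCP position; "orientation": TCP orientation; "wrist_force": force on the tool from outside, world axes, zero at the start; "ft_torque": the same for the moment, N m; "finger_gap": finger opening in m.
Only numpy, scipy, OpenCV 4.12 (cv2) and the standard library are available. Lean on these libraries where they do the work, as an engineer would, in place of code of your own. Each camera call takes 0.05 s, during which the arm holds its last target.

## Task

On the moulding station, lift the sprung index plunger out of its notch (press the orange lever pad, or lift the black knob), turn the carousel until the blue-topped mould stands under the tamper, and let the plunger drop fully home in the notch there. Then push the tamper's knob all the way down so that the blue mould is pressed fully shut, and let the tamper rise again. Do not press on the moulds with the gripper, leave the yellow and white moulds open, and do not disturb the bowl, the jar or the empty half shell.

Things in the scene. Friction and masses are not known exactly. Their poses are not given: they have to be found in the camera images.
- station: Fixed bath-bomb moulding station: round grey base, 370 mm across, 12 mm thick; origin at its centre on the bench, z up, +x towards the tamper. A 217 mm high post stands 185 mm out on +x. On the -x side a steel index ring (radius 165 mm, top 40 mm above the bench) has four notches, 12 mm wide, at 120, 160, 200 and 240 degrees counterclockwise from +x.
- axis (a point): Point on the carousel's vertical turning axis, on top of the hub, 78 mm above the bench. From here one aluminium arm carries lever and plunger; three mould pockets have their centres 100 mm out, at 160, 200 and 240 degrees clockwise from that arm.
- carousel (a joint): Turn of the aluminium carousel, rad, counterclockwise from above. 0 = parked, as every run starts: arm at 120 degrees in the station frame, no pocket under the tamper. Notches at 0, 0.698, 1.396, 2.094; at each of the last three a pocket is centred under the tamper. Stops 0.05 beyond the ends. Friction 0.1 N m, damping 0.15 N m s; stays where it is left.
- plunger (a joint): Lift of the sprung index plunger, m: 0 = home in a notch; 0.0075 to 0.008 = just clear (riding on the ring between notches; it drops by itself on coming over a notch); 0.013 = stop. Spring pushes down 4 N at 0, 6.6 N at the top. The 8 mm steel pin stands on the carousel's arm, 165 mm from the axis, turns with it, and has 2 mm play each side in a notch.
- knob_top (a point): Centre of the top of the plunger's black round knob: 26 mm across, 22 mm high, top 114 mm above the bench when home. Lifting this knob lifts the plunger, as does pressing the lever pad.
- pad (a point): Centre of the upper face of the orange lever pad, on the carousel's arm 90 mm from the axis, 85 mm above the bench at rest. The pad is 40 mm long radially, between two upright ears 46 mm apart and 24 mm high: closed gripper tips pressed down between them can push the carousel round.
- lever (a joint): Tilt of the orange lever, rad, 0 at rest to 0.325 pressed. Its pivot is 125 mm from the axis, between pad and plunger: pressing the pad DOWN lifts the plunger about 1.1 times as far. The pad travels 11 to 12 mm in all, 7 mm frees the plunger, 4.5 to 8 N. At rest the pad slopes up 9 degrees towards the hub, pressed it slopes down 9.
- tamper_top (a point): Centre of the top of the tamper's black knob (48 mm across), 245 mm above the bench at rest, 100 mm from the axis on the station's +x.
- tamper_foot (a point): Centre of the underside of the tamper's white foot (36 mm across), 127 mm above the bench at rest, 10 mm above an open mould's top.
- tamper (a joint): Downward travel of the tamper, m: 0 at rest (up), 0.020 when the mould under it is fully shut, 0.022 stop. A spring returns it: 5 N at the start, 9.5 N at the end, plus 3 N to push a mould shut.
- mould_blue: Loose steel cup, 56 mm across, foot 47 mm, 32 mm high, in one of the three carousel pockets (which one varies); origin at the centre of its underside, 58 mm above the bench, z up. Carries a blue domed top half, its flat top 59 mm above the origin while open, 49 mm once shut. About 0.2 kg.
- mould_yellow: Loose steel cup, 56 mm across, foot 47 mm, 32 mm high, in one of the three carousel pockets (which one varies); origin at the centre of its underside, 58 mm above the bench, z up. Carries a yellow domed top half, its flat top 59 mm above the origin while open, 49 mm once shut. About 0.2 kg.
- mould_white: Loose steel cup, 56 mm across, foot 47 mm, 32 mm high, in one of the three carousel pockets (which one varies); origin at the centre of its underside, 58 mm above the bench, z up. Carries a white domed top half, its flat top 59 mm above the origin while open, 49 mm once shut. About 0.2 kg.
- cap_blue (a joint): Downward travel of the blue domed top half in its mould, m: 0 = open (10 mm proud of the cup), 0.010 = fully shut. Stiff slide (3 N), stays where it is pushed.
- cap_yellow (a joint): Downward travel of the yellow domed top half in its mould, m: 0 = open (10 mm proud of the cup), 0.010 = fully shut. Stiff slide (3 N), stays where it is pushed.
- cap_white (a joint): Downward travel of the white domed top half in its mould, m: 0 = open (10 mm proud of the cup), 0.010 = fully shut. Stiff slide (3 N), stays where it is pushed.
- bowl: Bystander: translucent plastic mixing bowl, 170 mm across, 75 mm high, origin at the centre of its underside.
- jar: Bystander: amber jar with white cap, 64 mm across, 85 mm high, origin at the centre of its underside.
- half_shell: Bystander: empty steel half shell, 70 mm across, 32 mm high, origin at the centre of its underside.
Not all that is in view belongs to the job. What is shaped like the mould_white but pink or red is not meant.

How it is judged:
On the way, in this order (a step that is already met when the one before it is completed fails the run):
1. the plunger is lifted out of its notch (value of joint plunger above 0.0065 m), for 0.05 s.
2. the blue mould stands under the tamper and the plunger has dropped home there (horizontal distance between mould_blue and tamper_foot below 0.008 m and value of joint plunger below 0.002 m and angle between mould_blue's own z axis and vertical below 0.1 rad and velocity of joint carousel between -0.05 and 0.05 rad/s), for 0.2 s.
3. the tamper presses the blue mould fully shut (horizontal distance between mould_blue and tamper_foot below 0.008 m and value of joint plunger below 0.002 m and angle between mould_blue's own z axis and vertical below 0.1 rad and value of joint cap_blue above 0.008 m and value of joint tamper above 0.017 m), for 0.05 s.
At the end, for the whole second after the job is handed in: Blue mould upright, at rest, within 8 mm of the tamper axis, top pressed down 8 mm or more of 10; plunger home within 2 mm; tamper risen within 3 mm; yellow and white moulds open (pressed under 2 mm), upright, in their pockets (undersides above 50 mm) (horizontal distance between mould_blue and tamper_foot below 0.008 m and value of joint each of plunger, cap_yellow, cap_white below 0.002 m and angle between each of mould_blue, mould_yellow, mould_white's own z axis and vertical below 0.1 rad and value of joint cap_blue above 0.008 m and value of joint tamper below 0.003 m and linear speed of mould_blue below 0.02 m/s and height (world z) of each of mould_yellow, mould_white above 0.05 m); the robot touches nothing.
It fails at once if the gripper presses on a mould (over 2 N) (contact force between the fingers and mould_blue above 2 N or contact force between the fingers and mould_yellow above 2 N or contact force between the fingers and mould_white above 2 N).
It fails at once if the yellow or white mould is pressed shut (over 3 mm) (value of joint any of cap_yellow, cap_white above 0.003 m).
It fails at once if the bowl, jar or half shell is disturbed (moved over 20 mm) (distance of any of bowl, jar, half_shell from where it was at the start of the episode above 0.02 m).
It also fails if it takes over 61 s, if anything falls off the work surface, if the arm or the gripper's body presses on something with over 40 N, if the wrist force passes 120 N, or if a joint passes its speed limit or range.

## Working session

There is one attempt and no reset: what is moved stays moved. The work goes in short steps, Python scripts to look and compute and a shell command to move; the robot and the scene stay as the last step left them, time stands still between calls to the robot, and variables do not carry over. Pictures are saved under pics/ and viewed, and the job is handed in when it is done.

```bash
mkdir -p pics; ls
python3 - <<'E'
from workcell import env
import cv2
s=env.get_state();print(s)
for n in("side","top"):
    cv2.imwrite(f"pics/{n}0.png",env.read_camera(n));print(env.camera_model(n))
E
```

```text
pics
{'clock': 0.0, 'joint_pos': array([9.69456198e-01, 3.13974336e-01, 4.49689291e-02, 1.30359268e+00,
       3.09375637e-06, 1.43119980e+00]), 'qvel': array([ 1.72380004e-04,  5.14628216e-04, -2.44629277e-03, -1.20141434e-04,
        2.13903292e-04,  5.19829961e-05]), 'tau': array([ 2.77264953e-04, -4.80625892e+01,  2.98534155e+01,  1.94489595e-02,
       -2.23346615e-04, -9.47483159e-06]), 'tcp_pos': array([0.25588129, 0.51435452, 0.23041959]), 'orientation': array([-0.68775163,  0.68893844, -0.1620362 ,  0.1615729 ]), 'wrist_force': array([ 0.63286183,  0.36249037, -1.10992022]), 'ft_torque': array([-0.00635443,  0.04384657,  0.0175611 ]), 'finger_gap': 0.08544160196296012}
{'fx': 474.8406845015236, 'fy': 474.8406845015236, 'cx': 323.17327480465894, 'cy': 241.68871316141602, 'R': array([[ 0.997732  , -0.06624321,  0.01194583],
       [-0.03575786, -0.6719677 , -0.73971669],
       [ 0.05702842,  0.73761185, -0.67281239]]), 't': array([-0.61008592,  0.12604722,  1.15353408])}
{'fx': 457.87670768956843, 'fy': 457.87670768956843, 'cx': 320.55212081739086, 'cy': 248.0988011140382, 'R': array([[ 0.00868519, -0.99983971,  0.0156565 ],
       [-0.99803096, -0.00963999, -0.06197794],
       [ 0.06211893, -0.01508738, -0.99795471]]), 't': array([-0.03726418,  0.62851925,  1.24572004])}
```

View pics/side0.png

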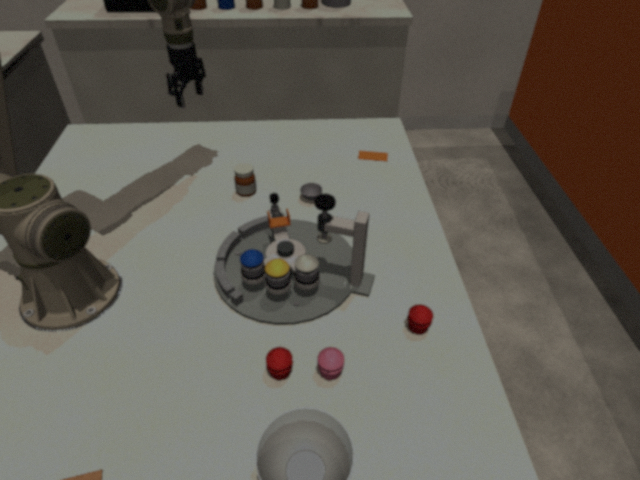

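View pics/top0.png

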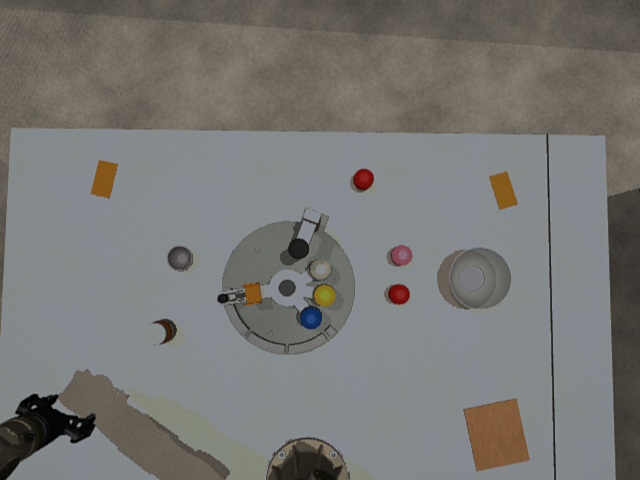

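Side view: white, yellow and blue moulds sit around the hub, with blue farthest clockwise from the tamper. The top view confirms it: blue (311,317), yellow (324,295), white (319,269), tamper knob (299,248), pad (253,293), plunger knob (223,298). Blue therefore needs the full 2.094 rad turn.

```bash
cat > h.py <<'E'
import numpy as np,cv2
from workcell import env
M={n:env.camera_model(n) for n in("side","top")}
def ray(n,u,v):
    m=M[n];R=np.array(m["R"]);t=np.array(m["t"])
    d=R.T@np.array([(u-m["cx"])/m["fx"],(v-m["cy"])/m["fy"],1]);return -R.T@t,d
def onz(n,u,v,z):
    c,d=ray(n,u,v);return c+d*(z-c[2])/d[2]
def proj(n,X):
    m=M[n];p=np.array(m["R"])@np.array(X)+m["t"];return np.array([m["fx"]*p[0]/p[2]+m["cx"],m["fy"]*p[1]/p[2]+m["cy"]])
def blobs(img,lo,hi,roi,amin=15):
    x0,y0,x1,y1=roi;h=cv2.cvtColor(img,cv2.COLOR_BGR2HSV)[y0:y1,x0:x1]
    m=cv2.inRange(h,lo,hi);n,l,s,c=cv2.connectedComponentsWithStats(m)
    return [(s[i,4],c[i]+[x0,y0],s[i,:4]+[x0,y0,0,0]) for i in range(1,n) if s[i,4]>=amin]
E
python3 - <<'E'
from h import *
np.set_printoptions(precision=4,suppress=True)
t=cv2.imread("pics/top0.png");s=cv2.imread("pics/side0.png")
for nm,lo,hi in(("orange",(8,120,60),(20,255,255)),("dark",(0,0,0),(180,255,55)),("blue",(100,120,40),(125,255,255)),("yellow",(22,120,60),(35,255,255))):
    print(nm)
    for b in blobs(t,lo,hi,(205,200,360,360)):print(' top',b)
    for b in blobs(s,lo,hi,(205,180,380,320)):print(' side',b)
cv2.imwrite("pics/tz.png",cv2.resize(t[200:360,210:360],None,fx=3.75,fy=3.75,interpolation=cv2.INTER_CUBIC))
cv2.imwrite("pics/sz.png",cv2.resize(s[180:320,205:385],None,fx=4,fy=4,interpolation=cv2.INTER_CUBIC))
E
```

```text
orange
 top (np.int32(319), array([252.3574, 293.326 ]), array([241, 283,  21,  22]))
 side (np.int32(28), array([244.0357, 180.6429]), array([238, 180,  14,   3]))
 side (np.int32(210), array([278.6238, 221.3667]), array([269, 215,  21,  13]))
dark
 top (np.int32(26), array([317.0385, 226.5385]), array([314, 221,   6,  11]))
 top (np.int32(347), array([297.8242, 248.3919]), array([288, 238,  21,  22]))
 top (np.int32(21), array([289.5238, 291.9048]), array([284, 285,  11,  11]))
 top (np.int32(128), array([228.3125, 297.3672]), array([218, 293,  27,  10]))
 top (np.int32(43), array([240.4186, 317.093 ]), array([233, 304,  17,  26]))
 top (np.int32(31), array([309.0323, 309.1935]), array([300, 306,  21,  11]))
 top (np.int32(19), array([259.    , 335.9474]), array([252, 332,  16,   9]))
 side (np.int32(49), array([244.9388, 182.9592]), array([236, 180,  18,   6]))
 side (np.int32(137), array([274.438 , 204.8321]), array([270, 194,  12,  23]))
 side (np.int32(542), array([322.559 , 210.0996]), array([303, 194,  32,  45]))
 side (np.int32(322), array([244.4938, 236.8634]), array([218, 221,  51,  41]))
 side (np.int32(40), array([271.65 , 235.375]), array([269, 229,   6,  13]))
 side (np.int32(186), array([284.9892, 249.0806]), array([278, 242,  15,  15]))
 side (np.int32(1575), array([289.9403, 278.0311]), array([241, 258, 111,  39]))
 side (np.int32(125), array([232.456, 296.36 ]), array([220, 286,  23,  19]))
 side (np.int32(175), array([277.5543, 295.96  ]), array([266, 290,  25,  12]))
blue
 top (np.int32(367), array([310.6512, 317.7793]), array([300, 307,  22,  22]))
 side (np.int32(306), array([251.366 , 258.1536]), array([241, 250,  22,  18]))
yellow
 top (np.int32(358), array([324.2067, 294.8408]), array([314, 284,  21,  22]))
 side (np.int32(306), array([276.9902, 267.8464]), array([265, 259,  24,  19]))
```

View pics/tz.png

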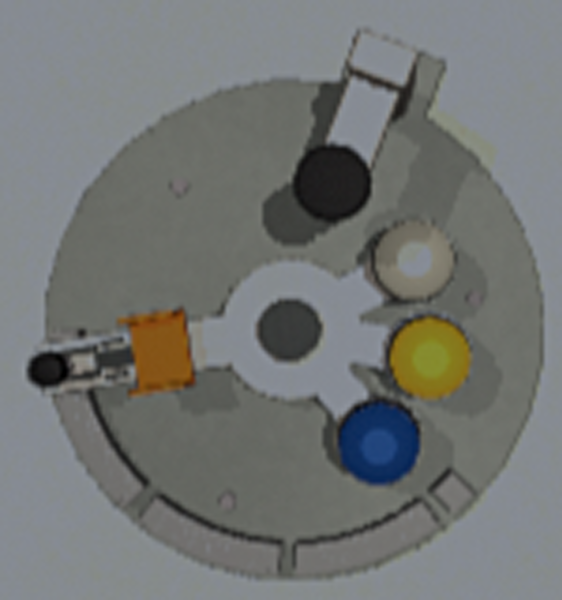

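View pics/sz.png

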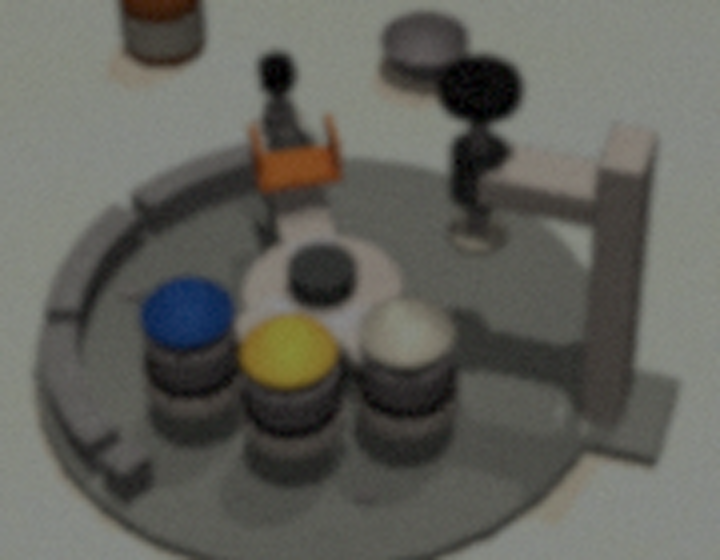

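Run:
```python
from h import *
np.set_printoptions(precision=4,suppress=True)
def z(u,v):return ((u+.5)/3.75+210-.5,(v+.5)/3.75+200-.5)
ax=onz("top",*z(289,330),.078);tt=onz("top",*z(333,183),.245);kt=onz("top",*z(48,370),.114);pd=onz("top",*z(161,351),.085)
print("axis",ax,"tamp",tt,"knob",kt,"pad",pd)
for n,a in(("tamp",tt),("knob",kt),("pad",pd)):
    d=(a-ax)[:2];print(n,np.hypot(*d),np.degrees(np.arctan2(d[1],d[0])))
for n,u,v,h in(("blue",310.6,317.8,.112),("yel",324.2,294.8,.112)):
    p=onz("top",u,v,h);d=(p-ax)[:2];print(n,np.hypot(*d),np.degrees(np.arctan2(d[1],d[0])))
# base circle rim
for n,p in(("axis",ax),("tamp",tt),("knob",kt),("pad",pd)):
    q=proj("side",p);print(n,(q-[205,180])*4, q)
# notches on ring top
for u,v in((148,497),(288,555),(437,510)):
    p=onz("top",*z(u,v),.04);d=(p-ax)[:2];print("notch",np.hypot(*d),np.degrees(np.arctan2(d[1],d[0])))
t=cv2.imread("pics/top0.png")
from scipy.spatial.transform import Rotation as Ro
s=env.get_state();q=s["orientation"];print(Ro.from_quat([*q[1:],q[0]]).as_matrix())
```

```text
axis [0.5206 0.0572 0.078 ] tamp [0.6136 0.0221 0.245 ] knob [0.4932 0.2173 0.114 ] pad [0.5055 0.1452 0.085 ]
tamp 0.09936051926392271 -20.664576041453984
knob 0.1624339790784835 99.70359861555008
pad 0.08930829250939636 99.71391806901124
blue 0.09825212204878168 -139.69894209595844
yel 0.0989817670090041 -99.62868140702712
axis [321.2524 265.093 ] [285.3131 246.2733]
tamp [479.188   78.7849] [324.797  199.6962]
knob [276.0181  63.7345] [274.0045 195.9336]
pad [296.5147 165.8849] [279.1287 221.4712]
notch 0.15770756613530293 140.0016521028038
notch 0.16119926986164776 179.7219040489251
notch 0.16636343685207083 -140.64536411345364
[[ 0.8953 -0.001   0.4455]
 [-0.4455 -0.0014  0.8953]
 [-0.0003 -1.     -0.0016]]
```

```bash
cat >> h.py <<'E'
from scipy.spatial.transform import Rotation as Ro
AX=np.array([0.5206,0.0572]);A0=99.7
def pose():
    s=env.get_state();q=s["orientation"];return s,s["tcp_pos"],Ro.from_quat([*q[1:],q[0]]).as_matrix()
def rel(target,yaw):
    s,p,R=pose();d=R.T@(np.array(target)-p)*1000
    y=np.degrees(np.arctan2(R[1,0],R[0,0]));return np.round([*d,-((yaw-y+180)%360-180)],1)
def arc(r,a,z): # arm angle from start deg
    t=np.radians(A0+a);return [AX[0]+r*np.cos(t),AX[1]+r*np.sin(t),z]
E
python3 - <<'E'
from h import *
for z in(.231,.15):print(rel(arc(.088,0,z),9.7))
E
```

```text
[ 3.887e+02 -2.000e-01 -2.203e+02 -3.620e+01]
[ 388.7   80.8 -220.2  -36.2]
```

```bash
python3 -m inch '[[[39,0,-22,-3.6],[78,0,-44,-7.2],[117,0,-66,-10.9],[156,0,-88,-14.5],[194,0,-110,-18.1],[233,0,-132,-21.7],[272,0,-154,-25.3],[311,0,-176,-29],[350,0,-198,-32.6],[389,0,-220,-36.2]]]' 0
python3 - <<'E'
from h import *
print(env.get_state()["joint_pos"]);print(rel(arc(.088,0,.231),9.7),rel(arc(.088,0,.12),9.7))
E
```

```text
clock: 1.1
tcp_pos: [0.5069, 0.1428, 0.231]
orientation: [0.705, -0.704, -0.061, 0.061]
wrist_force: [-0.1, 0.2, 0.9]
finger_gap: -0.0
[ 1.22002947e-01  2.19828798e-01 -7.92166747e-02  1.27222612e+00
  1.81588948e-04 -5.04771337e-02]
[-1.   0.   1.3  0.2] [ -0.9 111.    1.3   0.2]
```

```bash
python3 -m inch '[[[-0.5,20,0.7,0],[-1,45,1.3,0],[-1,70,1.3,0],[-1,95,1.3,0],[-1,111,1.3,0],[-1,111,1.3,0]]]'
python3 - <<'E'
from h import *
print(rel(arc(.088,0,.12),9.7))
t=env.read_camera("top");s=env.read_camera("side")
cv2.imwrite("pics/t1.png",np.hstack([cv2.resize(t[220:340,200:300],None,fx=4,fy=4),cv2.resize(s[150:270,230:330],None,fx=4,fy=4)]))
E
```

```text
clock: 1.7
tcp_pos: [0.5029, 0.1453, 0.1175]
orientation: [-0.704, 0.705, 0.058, -0.062]
wrist_force: [-0.2, -0.0, -0.1]
finger_gap: 0.0002
[ 2.6 -2.5 -1.8  0. ]
```

View pics/t1.png

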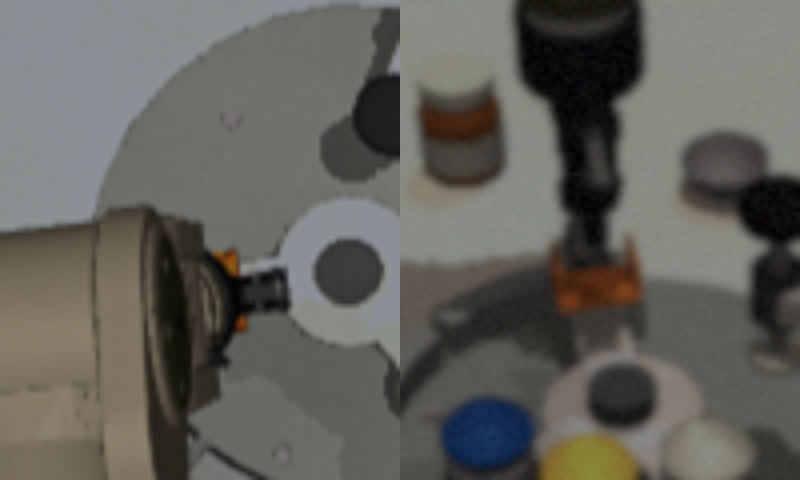

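The closed tip is over the pad between the ears, at about (377,212) in the side view, slightly to the left of centre. I'll correct that and go down.

```bash
python3 -m inch '[[[2,0,-1.5,0],[2.5,8,-1.8,0],[2.5,16,-1.8,0],[2.5,24,-1.8,0],[2.5,24,-1.8,0],[2.5,24,-1.8,0]]]'
python3 - <<'E'
from h import *
print(rel(arc(.088,0,.078),9.7), pose()[0]["wrist_force"])
E
```

```text
clock: 2.4
tcp_pos: [0.5076, 0.1443, 0.0959]
orientation: [0.705, -0.705, -0.06, 0.06]
wrist_force: [-0.2, 0.0, 0.1]
finger_gap: 0.0
[-1.8 17.9 -0.   0. ] [-0.23361361  0.03151029  0.07390914]
```

```bash
python3 -m inch '[[[-1,5,0,0],[-1.5,10,0,0],[-1.5,13,0,0],[-1.5,15,0,0],[-1.5,17,0,0],[-1.5,18,0,0],[-1.5,18,0,0],[-1.5,18,0,0]]]'
python3 - <<'E'
from h import *
print(rel(arc(.088,0,.078),9.7), pose()[0]["wrist_force"])
t=env.read_camera("top");s=env.read_camera("side")
cv2.imwrite("pics/t2.png",np.hstack([cv2.resize(t[220:340,200:300],None,fx=4,fy=4),cv2.resize(s[150:270,230:330],None,fx=4,fy=4)]))
E
```

```text
clock: 3.2
tcp_pos: [0.5072, 0.1432, 0.0791]
orientation: [-0.704, 0.705, 0.06, -0.059]
wrist_force: [-0.4, -4.4, 6.3]
finger_gap: -0.0002
[-1.3  1.1  0.9  0. ] [-0.42018978 -4.41615202  6.34978573]
```

View pics/t2.png

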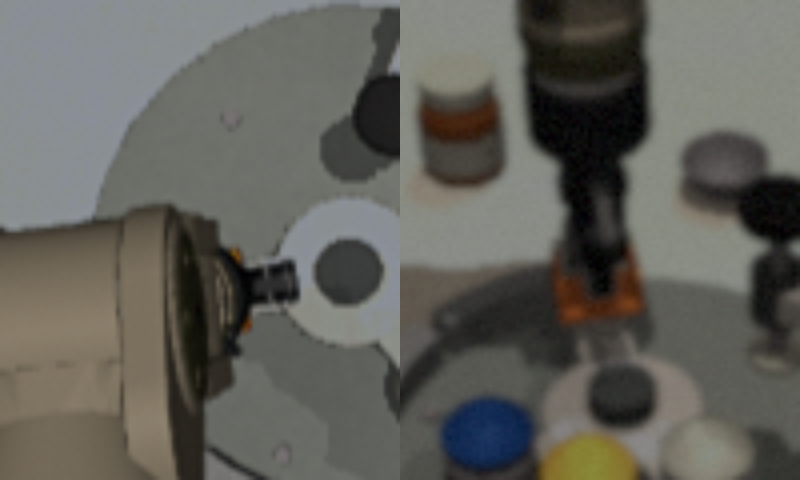

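```bash
python3 -m inch '[[[0,1.5,0,0],[0,3,0,0],[0,3,0,0]]]'
python3 - <<'E'
from h import *
print(rel(arc(.088,0,.078),9.7), pose()[0]["wrist_force"])
E
```

```text
clock: 3.6
tcp_pos: [0.5077, 0.1429, 0.0764]
orientation: [-0.704, 0.705, 0.061, -0.059]
wrist_force: [-0.6, -4.0, 8.2]
finger_gap: -0.0
[-1.7 -1.7  1.4 -0. ] [-0.55054022 -3.9745671   8.19017028]
```

```bash
cat >> h.py <<'E'
def rows(angs,r=.088,z=None,lead=0):
    s,p,R=pose();z=p[2] if z is None else z
    print([list(map(float,rel(arc(r,a,z),9.7+a))) for a in angs])
def ang():
    p=pose()[1][:2]-AX;return np.degrees(np.arctan2(p[1],p[0]))%360-A0,np.hypot(*p)
E
python3 - <<'E'
from h import *
print(ang());rows(range(0,33,4))
E
```

```text
(np.float64(-1.1468477442502234), np.float64(0.08665261653842242))
[[-1.7, -0.0, 1.4, -0.0], [-7.9, -0.0, 1.1, -4.0], [-14.0, -0.0, 0.5, -8.0], [-20.0, -0.0, -0.6, -12.0], [-26.0, -0.1, -2.1, -16.0], [-31.8, -0.1, -4.0, -20.0], [-37.5, -0.1, -6.3, -24.0], [-43.0, -0.1, -8.9, -28.0], [-48.4, -0.1, -12.0, -32.0]]
```

```bash
python3 -m inch '[[[-4,0,0.5,-2],[-8,0,0.5,-4],[-14,0,0,-8],[-20,0,-0.6,-12],[-26,0,-2.1,-16],[-31.8,0,-4,-20],[-31.8,0,-4,-20]]]'
python3 - <<'E'
from h import *
s,p,R=pose();print(ang(),p,s["wrist_force"],R.T@s["wrist_force"])
t=env.read_camera("top");s=env.read_camera("side")
cv2.imwrite("pics/t3.png",np.hstack([cv2.resize(t[240:360,200:300],None,fx=4,fy=4),cv2.resize(s[170:290,210:310],None,fx=4,fy=4)]))
E
```

```text
clock: 4.3
tcp_pos: [0.4782, 0.1336, 0.0771]
orientation: [-0.682, 0.685, 0.183, -0.18]
wrist_force: [1.2, -5.0, 8.0]
finger_gap: -0.0
(np.float64(19.34886992944105), np.float64(0.08741366207099271)) [0.47815582 0.13361754 0.07712716] [ 1.24661019 -5.00401267  7.95064403] [-1.3716861  -7.93354238 -4.99843002]
```

View pics/t3.png

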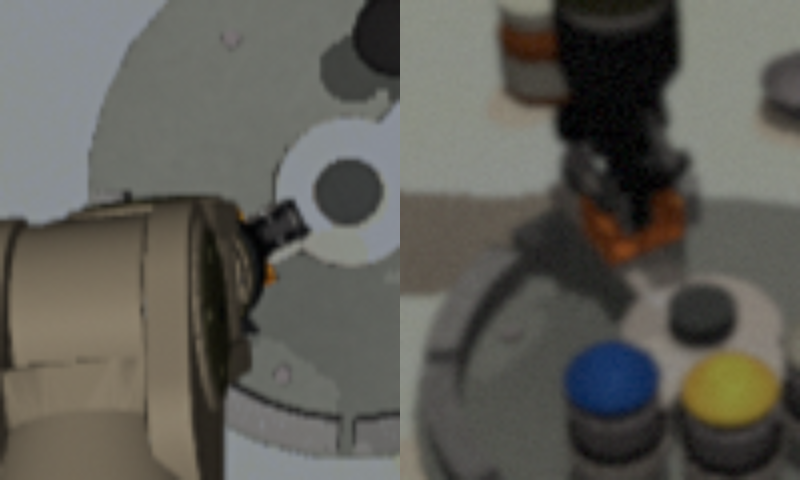

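The carousel turns with the tip; the blue mould has moved round. I'll keep going.

Run:
```python
from h import *
print(env.get_state()["joint_pos"][5]);rows([21,24,28,32,36,40,44,48,52,55])
```

```text
-0.40582918660287437
[[-2.7, -0.0, 0.6, -1.0], [-7.3, -0.0, 0.4, -4.0], [-13.4, -0.1, -0.2, -8.0], [-19.5, -0.1, -1.3, -12.0], [-25.4, -0.1, -2.8, -16.0], [-31.3, -0.1, -4.7, -20.0], [-37.0, -0.1, -7.0, -24.0], [-42.5, -0.1, -9.7, -28.0], [-47.8, -0.1, -12.8, -32.0], [-51.7, -0.1, -15.3, -35.0]]
```

```bash
python3 -m inch '[[[-2.7,0.5,0,-1],[-7.3,0.5,0,-4],[-13.4,0.5,-0.2,-8],[-19.5,0.5,-1.3,-12],[-25.4,0.5,-2.8,-16],[-31.3,0.5,-4.7,-20],[-37,0.5,-7,-24],[-42.5,0.5,-9.7,-28],[-47.8,0.5,-12.8,-32],[-51.7,0.5,-15.3,-35]]]'
python3 - <<'E'
from h import *
s,p,R=pose();print(ang(),p,R.T@s["wrist_force"]);rows([57,60,64,68,72,76,80,84,88,92])
cv2.imwrite("pics/s4.png",cv2.resize(env.read_camera("side")[170:320,200:380],None,fx=4,fy=4))
E
```

```text
clock: 5.4
tcp_pos: [0.4422, 0.0958, 0.0768]
orientation: [-0.596, 0.598, 0.382, -0.377]
wrist_force: [3.8, 1.5, 8.5]
finger_gap: -0.0003
(np.float64(54.06853025588059), np.float64(0.08740925836743789)) [0.44219252 0.09583477 0.07681037] [ 2.96855186 -8.50051327 -2.85715098]
[[-4.5, -0.0, 0.6, -1.8], [-9.1, -0.0, 0.3, -4.8], [-15.2, -0.1, -0.4, -8.8], [-21.2, -0.1, -1.6, -12.8], [-27.2, -0.1, -3.2, -16.8], [-33.0, -0.1, -5.1, -20.8], [-38.6, -0.1, -7.5, -24.8], [-44.1, -0.1, -10.3, -28.8], [-49.4, -0.1, -13.4, -32.8], [-54.4, -0.1, -16.9, -36.8]]
```

View pics/s4.png

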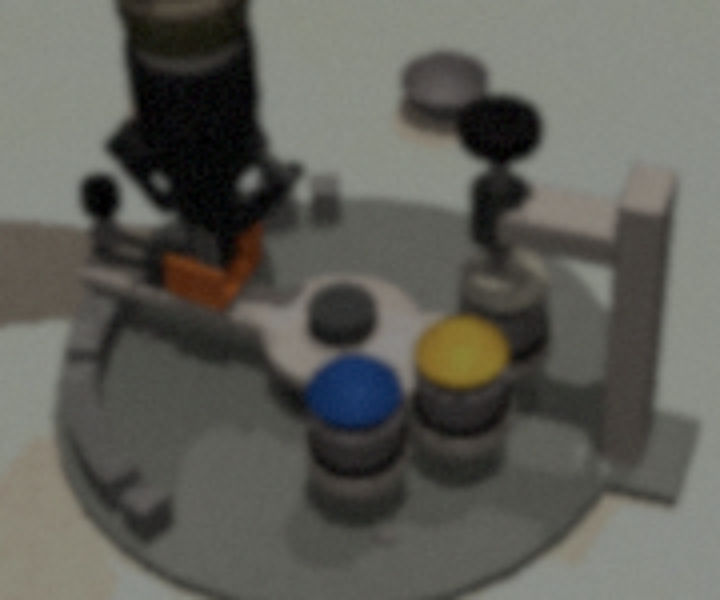

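White is just passing under the tamper with the plunger still lifted. Continuing.

```bash
python3 -m inch '[[[-4.5,0.3,0.3,-1.8],[-9.1,0.3,0.3,-4.8],[-15.2,0.3,-0.4,-8.8],[-21.2,0.3,-1.6,-12.8],[-27.2,0.3,-3.2,-16.8],[-33,0.3,-5.1,-20.8],[-38.6,0.3,-7.5,-24.8],[-44.1,0.3,-10.3,-28.8],[-49.4,0.3,-13.4,-32.8],[-54.4,0.3,-16.9,-36.8]]]'
python3 - <<'E'
from h import *
s,p,R=pose();print(ang(),p,R.T@s["wrist_force"]);rows([94,97,100,103,106])
t=env.read_camera("top");s=env.read_camera("side")
cv2.imwrite("pics/t5.png",np.hstack([cv2.resize(t[240:360,220:320],None,fx=4,fy=4),cv2.resize(s[190:310,230:330],None,fx=4,fy=4)]))
E
```

```text
clock: 6.45
tcp_pos: [0.4348, 0.0398, 0.0766]
orientation: [-0.444, 0.448, 0.551, -0.546]
wrist_force: [4.5, 3.1, 9.0]
finger_gap: 0.0001
(np.float64(91.78078456173016), np.float64(0.08750689245116462)) [0.43484399 0.03978269 0.07662221] [ 2.1242159  -8.91251083 -5.13881116]
[[-3.4, -0.0, 0.4, -2.0], [-8.0, -0.0, 0.2, -5.0], [-12.6, 0.0, -0.4, -8.0], [-17.1, 0.0, -1.1, -11.0], [-21.6, 0.0, -2.1, -14.0]]
```

View pics/t5.png

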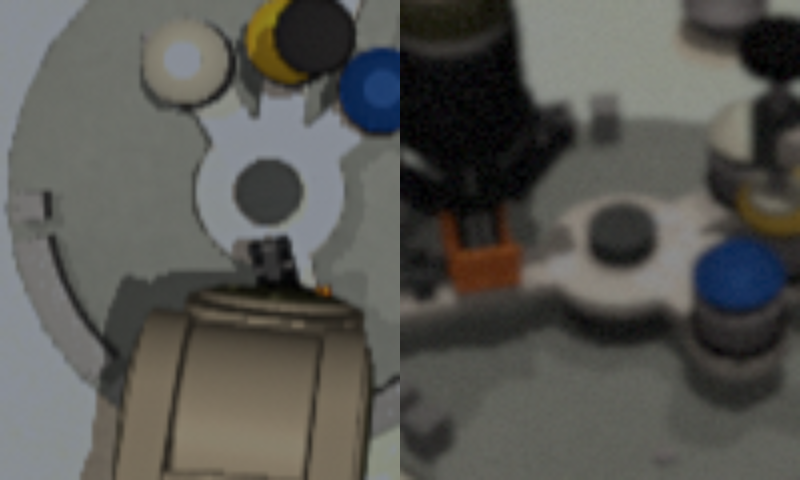

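```bash
cat >> h.py <<'E'
def car(t=None):
    t=env.read_camera("top") if t is None else t
    out={}
    for nm,lo,hi in(("blue",(100,120,40),(125,255,255)),("yellow",(22,120,60),(35,255,255))):
        b=blobs(t,lo,hi,(205,200,360,360),60)
        if b:
            b=max(b,key=lambda q:q[0]);p=onz("top",*b[1],.112)[:2]-AX;a=np.degrees(np.arctan2(p[1],p[0]))
            out[nm]=(int(b[0]),round((a+(139.7 if nm=="blue" else 99.6)),1),round(float(np.hypot(*p)),4))
    return out
E
python3 - <<'E'
from h import *
p=onz("top",265.6,255.4,.115)[:2]-AX;print(np.degrees(np.arctan2(p[1],p[0]))+59.7,np.hypot(*p));print(car())
E
```

```text
92.28769140319525 0.0976960253190124
{'blue': (351, np.float64(92.5), 0.099), 'yellow': (151, np.float64(99.8), 0.0981)}
```

```bash
python3 -m inch '[[[-3.4,0.2,0.2,-2],[-8,0.2,0.2,-5],[-12.6,0.2,-0.4,-8],[-17.1,0.2,-1.1,-11],[-21.6,0.2,-2.1,-14],[-26,0.2,-3.3,-17],[-30,0.2,-4.6,-20],[-30,0.2,-4.6,-20]]]'
python3 - <<'E'
from h import *
s,p,R=pose();print(ang(),p,R.T@s["wrist_force"],s["joint_pos"]);print(car())
rows([112,114,116,118,120,122],z=.085)
E
```

```text
clock: 7.4
tcp_pos: [0.4462, 0.0109, 0.0766]
orientation: [-0.342, 0.348, 0.619, -0.615]
wrist_force: [4.6, 2.9, 8.4]
finger_gap: -0.0001
(np.float64(112.16052406268717), np.float64(0.08763902656100098)) [0.44616506 0.01093945 0.07664533] [ 0.0466369  -8.39027151 -5.54345405] [-0.15759862  0.17282018 -0.54264262  0.84580364  0.00275872 -2.28027885]
{'blue': (174, np.float64(105.9), 0.0965), 'yellow': (350, np.float64(112.6), 0.0995)}
[[0.2, -8.4, 0.3, -0.1], [-2.9, -8.3, 0.2, -2.1], [-6.0, -8.3, 0.1, -4.1], [-9.0, -8.3, -0.2, -6.1], [-12.1, -8.3, -0.6, -8.1], [-15.1, -8.3, -1.1, -10.1]]
```

```bash
python3 -m inch '[[[0,-2,0,0],[0,-4,0,0],[0,-7,0,0],[0,-7,0,0],[0,-7,0,0]]]'
python3 - <<'E'
from h import *
s,p,R=pose();print(ang(),p,R.T@s["wrist_force"]);print(car())
rows([113,114,115,116,117,118,119,120,121,122,124],z=.085)
E
```

```text
clock: 7.95
tcp_pos: [0.4406, 0.011, 0.0809]
orientation: [0.346, -0.345, -0.617, 0.617]
wrist_force: [0.3, -0.6, -1.1]
finger_gap: 0.0
(np.float64(110.31515192593902), np.float64(0.09237692311691154)) [0.44061146 0.01099038 0.08094945] [-0.68282817  1.12394967  0.06998866]
{'blue': (177, np.float64(105.8), 0.0964), 'yellow': (352, np.float64(112.4), 0.0995)}
[[-4.2, -4.1, -4.3, -1.2], [-5.8, -4.1, -4.4, -2.2], [-7.3, -4.1, -4.5, -3.2], [-8.8, -4.1, -4.6, -4.2], [-10.4, -4.1, -4.7, -5.2], [-11.9, -4.1, -4.8, -6.2], [-13.4, -4.1, -5.0, -7.2], [-14.9, -4.1, -5.2, -8.2], [-16.5, -4.1, -5.4, -9.2], [-18.0, -4.1, -5.7, -10.2], [-21.0, -4.1, -6.3, -12.2]]
```

```bash
python3 -m inch '[[[-4,-2,-3,-1.2],[-7.3,-3,-4.5,-3.2],[-10.4,-3,-4.7,-5.2],[-12,-3,-4.8,-6.2],[-13,-3,-5,-7.2],[-14,-3,-5.2,-8.2],[-15,-3,-5.3,-8.2],[-16,-3,-5.4,-8.2],[-16,-3,-5.4,-8.2]]]'
python3 - <<'E'
from h import *
s,p,R=pose();print(ang(),p,R.T@s["wrist_force"]);print(car())
cv2.imwrite("pics/s6.png",cv2.resize(env.read_camera("side")[170:320,200:380],None,fx=4,fy=4))
E
```

```text
clock: 8.9
tcp_pos: [0.4536, 0.0007, 0.0842]
orientation: [-0.301, 0.3, 0.641, -0.64]
wrist_force: [-0.9, 3.0, 1.1]
finger_gap: -0.0001
(np.float64(120.45346556918112), np.float64(0.08764825790683088)) [0.45360868 0.00068115 0.08416162] [ 2.86793744 -1.12104361 -1.21225808]
{'blue': (176, np.float64(105.9), 0.0963), 'yellow': (346, np.float64(112.4), 0.0992)}
```

View pics/s6.png

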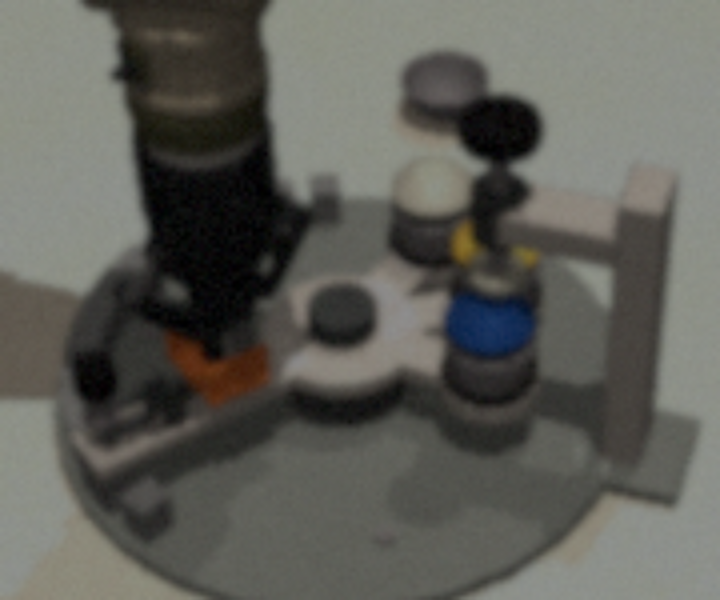

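The tip is now pushing on the ear (2.9 N), with the carousel at 112.4°. I'll push on slowly.

```bash
python3 -m inch '[[[-1,0,0,0],[-2,0,0,-1],[-3,0,0,-2],[-4,0,-0.2,-2.5],[-5,0,-0.4,-3],[-6,0,-0.5,-4],[-7,0,-0.6,-4.5],[-8,0,-0.7,-5]]]'
python3 - <<'E'
from h import *
s,p,R=pose();print(ang(),p,R.T@s["wrist_force"]);print(car())
E
```

```text
clock: 9.8
tcp_pos: [0.4597, -0.0059, 0.0843]
orientation: [0.272, -0.272, -0.652, 0.653]
wrist_force: [-2.2, -0.0, 4.5]
finger_gap: -0.0
(np.float64(126.30464823311571), np.float64(0.0877128733121579)) [ 0.45967464 -0.0059003   0.0843345 ] [ 1.53888015 -4.47511239  1.6190585 ]
{'blue': (100, np.float64(110.2), 0.0908), 'yellow': (350, np.float64(118.1), 0.0991)}
```

```bash
python3 -m inch '[[[0,-2,0,0],[0,-4,0,0],[0,-5,0,0],[0,-5,0,0],[0,-5,0,0]]]'
python3 - <<'E'
from h import *
s,p,R=pose();print(ang(),p,R.T@s["wrist_force"]);print(car())
cv2.imwrite("pics/s7.png",cv2.resize(env.read_camera("side")[170:320,200:380],None,fx=4,fy=4))
E
```

```text
clock: 10.35
tcp_pos: [0.4599, -0.0056, 0.0893]
orientation: [-0.272, 0.272, 0.653, -0.653]
wrist_force: [0.7, -0.1, -0.3]
finger_gap: 0.0003
(np.float64(126.29517605867865), np.float64(0.08736548841614432)) [ 0.45990554 -0.00564036  0.08930319] [-0.52551902  0.30219444 -0.40013023]
{'blue': (92, np.float64(111.1), 0.0901), 'yellow': (355, np.float64(118.6), 0.0989)}
```

View pics/s7.png

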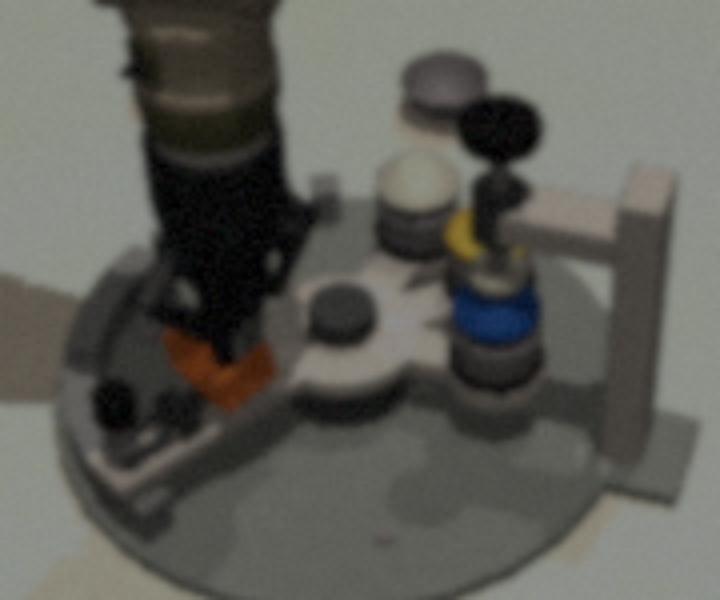

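The black knob seems to sit lower. To test whether it is captured, I'll give the ear a gentle further push.

```bash
python3 -m inch '[[[-1,0,0,0],[-2,0,0,0],[-3,0,0,0],[-3.5,0,0,0],[-3.5,0,0,0]]]'
python3 - <<'E'
from h import *
s,p,R=pose();print(ang(),p,R.T@s["wrist_force"]);print(car())
E
```

```text
clock: 10.95
tcp_pos: [0.4619, -0.0076, 0.0892]
orientation: [-0.272, 0.272, 0.653, -0.652]
wrist_force: [-1.8, 3.2, 0.6]
finger_gap: -0.0001
(np.float64(128.11158695794194), np.float64(0.08745299856954676)) [ 0.46186912 -0.00759746  0.0891728 ] [ 3.57553803 -0.55416895 -0.97501685]
{'blue': (87, np.float64(112.3), 0.0882), 'yellow': (354, np.float64(119.6), 0.0993)}
```

```bash
python3 -m inch '[[[-1,0,0,0],[-2,0,0,0],[-2.5,0,0,0],[-2.5,0,0,0]]]'
python3 - <<'E'
from h import *
s,p,R=pose();print(ang(),p,R.T@s["wrist_force"]);print(car())
E
```

```text
clock: 11.4
tcp_pos: [0.4621, -0.0079, 0.089]
orientation: [-0.273, 0.27, 0.654, -0.652]
wrist_force: [-4.2, 8.7, 5.3]
finger_gap: -0.0003
(np.float64(128.35773161164093), np.float64(0.08754717251894327)) [ 0.46208509 -0.00791922  0.08901904] [ 9.19319171 -5.25341917 -3.1665655 ]
{'blue': (86, np.float64(112.3), 0.0879), 'yellow': (355, np.float64(119.5), 0.0991)}
```

It is captured: force rises to 9.2 N and the carousel holds at 119.6°. I'll back off the ear and rise.

```bash
python3 -m inch '[[[3,0,0,0],[7,0,0,0],[11,0,0,0],[11,-10,0,0],[11,-35,0,0],[11,-70,0,0],[11,-110,0,0],[11,-150,0,0],[11,-180,0,0]]]'
python3 - <<'E'
from h import *
s,p,R=pose();print(p,R.T@s["wrist_force"]);print(car())
t=env.read_camera("top");s=env.read_camera("side")
cv2.imwrite("pics/s8.png",np.hstack([cv2.resize(t[220:360,220:320],None,fx=4,fy=4),cv2.resize(s[180:320,210:310],None,fx=4,fy=4)]))
t=arc(.165,120,.114);print(proj("side",t),(proj("side",t)-[210,180])*4)
E
```

```text
clock: 12.35
tcp_pos: [0.4569, -0.0024, 0.2729]
orientation: [-0.271, 0.273, 0.653, -0.652]
wrist_force: [1.4, -0.8, -0.5]
finger_gap: -0.0
[ 0.45686744 -0.00242895  0.27286481] [-1.49540422  0.48273518 -0.43101107]
{'blue': (86, np.float64(112.0), 0.0883), 'yellow': (357, np.float64(119.5), 0.0991)}
[228.19233909 268.48561428] [ 72.76935638 353.9424571 ]
```

View pics/s8.png

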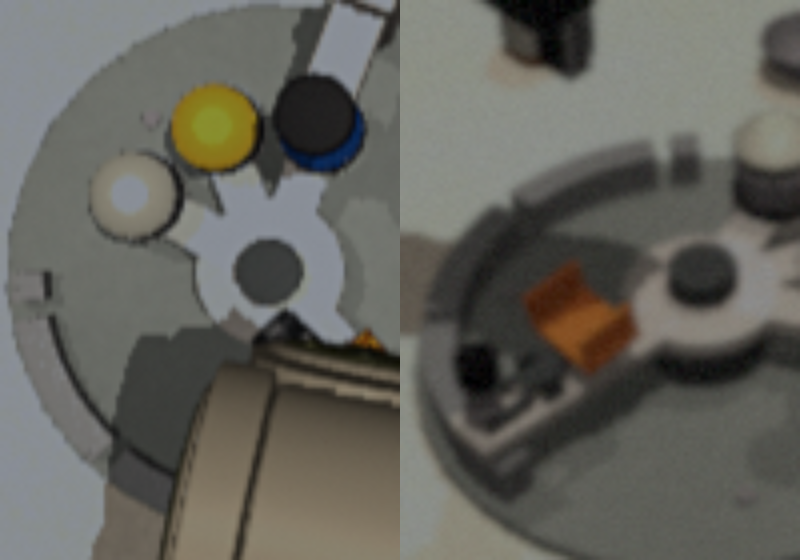

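Plunger knob and pad are back at rest height (knob top matches its predicted pixel, about (228,268)). Blue is under the tamper. Next, the tamper.

Run:
```python
from h import *
T=[.6142,.0223];
for z in(.30,.265,.25,.2225):print(rel([*T,z],126))
print(ang(),pose()[0]["joint_pos"])
```

```text
[ -92.5  -26.9 -128.7    8.7]
[ -92.3    8.1 -128.6    8.7]
[ -92.2   23.1 -128.5    8.7]
[ -92.1   50.6 -128.4    8.7]
(np.float64(123.91939314527643), np.float64(0.08667319877831575)) [-1.81100598e-01  7.07017215e-02 -1.55126118e-01  1.33894731e+00
 -2.83987658e-04 -2.53253797e+00]
```

```bash
python3 -m inch '[[[0,-15,0,0],[0,-27,0,0],[-20,-27,-26,0],[-45,-27,-62,0],[-70,-27,-97,0],[-92,-27,-128,0],[-92,-27,-128,0]]]'
python3 - <<'E'
from h import *
T=[.6142,.0223]
print(pose()[1]);print(rel([*T,.255],134.7))
cv2.imwrite("pics/s9.png",cv2.resize(env.read_camera("side")[100:290,250:390],None,fx=3,fy=3))
E
```

```text
clock: 13.2
tcp_pos: [0.6154, 0.023, 0.2925]
orientation: [0.273, -0.271, -0.653, 0.653]
wrist_force: [-0.0, -0.2, -0.9]
finger_gap: -0.0002
[0.61538428 0.02300306 0.29245386]
[ 0.2 37.5  1.3  0.1]
```

View pics/s9.png

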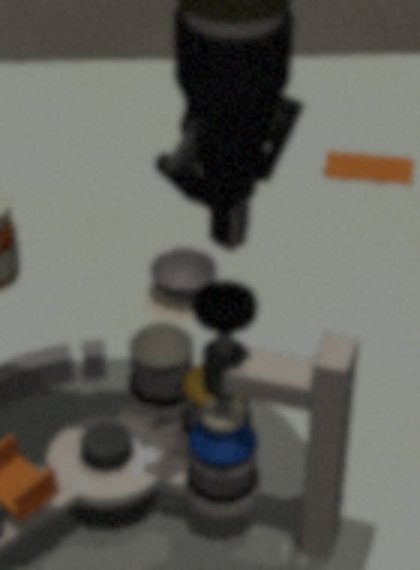

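The tip at (326,180) stands straight above the tamper knob at (325,200), and the blue mould is under the foot. Going down.

```bash
python3 -m inch '[[[0,15,1,0],[0,30,1,0],[0,40,1,0],[0,47,1,0],[0,50,1,0],[0,55,1,0],[0,60,1,0],[0,63,1,0],[0,63,1,0]]]'
python3 - <<'E'
from h import *
s,p,R=pose();print(p,R.T@s["wrist_force"])
E
```

```text
clock: 14.15
tcp_pos: [0.6109, 0.0219, 0.2339]
orientation: [0.272, -0.272, -0.653, 0.653]
wrist_force: [-3.5, -0.5, 5.8]
finger_gap: 0.0
[0.61091693 0.02188005 0.23389257] [ 2.07765855 -5.75682003  2.86647344]
```

```bash
python3 -m inch '[[[0,3,0,0],[0,6,0,0],[0,9,0,0],[0,11,0,0],[0,12,0,0],[0,13,0,0],[0,13,0,0],[0,13,0,0]]]'
python3 - <<'E'
from h import *
s,p,R=pose();print(p,R.T@s["wrist_force"])
cv2.imwrite("pics/s10.png",cv2.resize(env.read_camera("side")[150:290,250:390],None,fx=4,fy=4))
E
```

```text
clock: 14.95
tcp_pos: [0.6111, 0.0219, 0.2249]
orientation: [-0.271, 0.274, 0.653, -0.652]
wrist_force: [-9.3, 1.0, 21.1]
finger_gap: 0.0003
[0.61110159 0.02191469 0.22485792] [  7.18083054 -21.17285092   5.86052407]
```

View pics/s10.png

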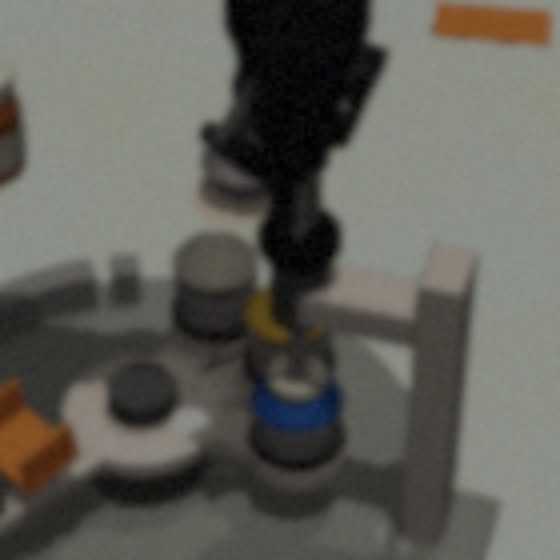

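21 N at 20 mm of travel, well above the 12.5 N the spring and slide need, so it looks bottomed. I'll push 2 mm more to be sure, then release.

```bash
python3 -m inch '[[[0,1,0,0],[0,2,0,0],[0,2,0,0]]]'; python3 -c "
from h import *
print(pose()[1],pose()[0]['wrist_force'])"; python3 -m inch '[[[0,-6,0,0],[0,-15,0,0],[0,-25,0,0],[0,-40,0,0],[0,-60,0,0],[0,-80,0,0],[0,-80,0,0]]]'
python3 - <<'E'
from h import *
t=env.read_camera("top");s=env.read_camera("side")
cv2.imwrite("pics/s11.png",cv2.resize(s[100:320,210:390],None,fx=2.7,fy=2.7))
def k(i,r):
    return max(blobs(i,(0,0,0),(180,255,55),r),key=lambda b:b[0])
p=proj("side",[.6142,.0223,.245]);print("pred",p)
E
```

```text
clock: 15.3
tcp_pos: [0.6112, 0.0219, 0.2247]
orientation: [-0.27, 0.274, 0.653, -0.652]
wrist_force: [-12.6, 0.8, 30.9]
finger_gap: 0.0002
[0.61117109 0.02191729 0.22474238] [-12.61553872   0.83011644  30.89594843]
clock: 16.0
tcp_pos: [0.6129, 0.0219, 0.301]
orientation: [-0.27, 0.274, 0.653, -0.652]
wrist_force: [1.4, 0.9, -0.1]
finger_gap: 0.0
pred [325.07715626 199.63078782]
```

View pics/s11.png

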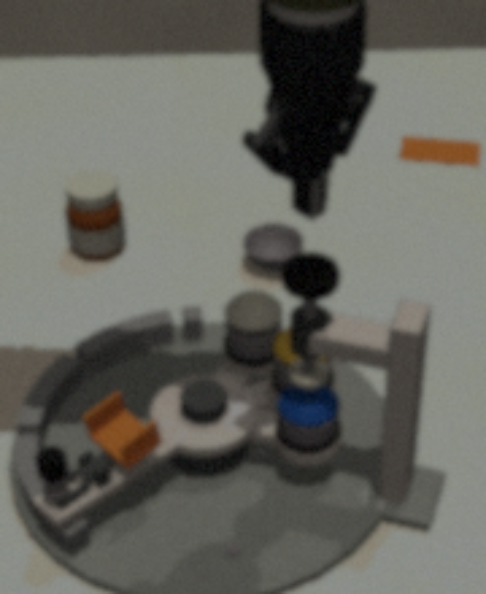

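Tamper knob is back up at (325,202), as before. Blue is visibly lower, and the plunger knob is at (229,271), unchanged. I'll draw back and take a last look from above.

```bash
python3 -m inch '[[[0,-30,0,0],[0,-50,0,0],[30,-50,30,0],[60,-50,60,0],[90,-50,95,0],[115,-50,130,0],[115,-50,130,0],[115,-50,130,0]]]'
python3 - <<'E'
from h import *
t=env.read_camera("top");s=env.read_camera("side");print(car(t))
cv2.imwrite("pics/s12.png",np.hstack([cv2.resize(t[210:360,210:350],None,fx=2.8,fy=2.8),cv2.resize(s[180:330,210:350],None,fx=2.8,fy=2.8)]))
E
```

```text
clock: 16.9
tcp_pos: [0.4374, 0.0121, 0.3478]
orientation: [-0.272, 0.272, 0.653, -0.652]
wrist_force: [0.6, 0.1, -0.6]
finger_gap: -0.0005
{'blue': (85, np.float64(111.7), 0.088), 'yellow': (355, np.float64(119.4), 0.0991)}
```

View pics/s12.png

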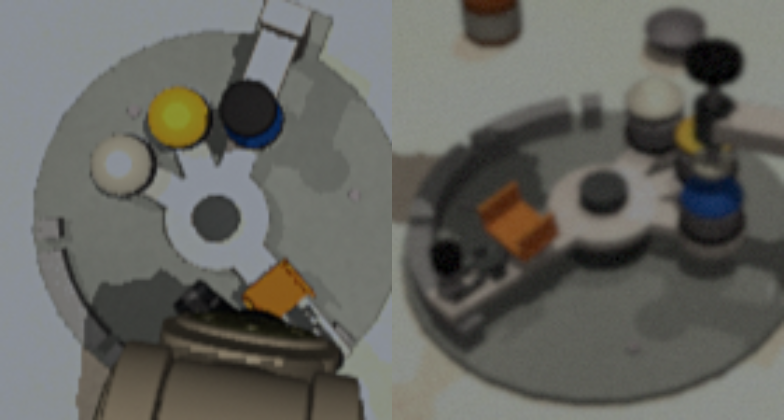

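The tamper is up with blue beneath it. White and yellow are domed and open, and the robot is clear of everything, so I'm handing in.

```bash
python3 -c "
from workcell import env
print(env.hand_in())"
```

```text
the job is handed in; nothing more can be done
None
```

The blue mould is pressed shut under the tamper, the plunger is home in the last notch, and I handed the job in at about 17 s. No verdict came back, so this rests on my own checks:

- **Turning:** I pressed the lever pad with closed tips and dragged the carousel to about 112°. I then lifted the tips and pushed slowly on the ear until the plunger dropped.
- **Plunger:** A further push met a firm 9.2 N with the carousel holding at about 119.5° of the 120° needed. The knob stood at the pixel expected for home.
- **Pressing:** The tamper knob bottomed hard at about 20.3 mm under 31 N. After release the knob was back at its starting height and the robot was clear of everything.
- **Other items:** The yellow and white moulds looked upright and open. The jar and half shell looked unmoved in the views I took. I did not re-image the bowl, but the arm never went near it.

One number disagreed: the blue mould's own angle in the top view read about 112°. The tamper's knob hides most of it in that view, so I relied on the yellow mould's 119.4–119.6° instead.

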